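Lock the jewellery chest with its H-slot lever

TASK

Lock the wooden jewellery chest: with closed fingertips, push the black-knobbed lever on its top through the H-shaped slot, out of the left leg, across the bar and fully home into the end of the right leg marked by the red disc, without entering the end marked blue. Only push the knob from its sides: never put the fingers around it, pinch it or pull it up. Leave the chest's door shut and everything else on the glass where it stands, then move the hand clear.

Things in the scene. Friction and masses are not known exactly. Their poses are not given: they have to be found in the camera images.
- chest: dark wooden jewellery chest, 160 deep (own x) x 240 wide (own y) x 130 mm tall, fixed on the glass; origin at the centre of its underside; own +x to its back, +y to its left seen from the robot, z up; its door faces own -x. On its top is a fixed brass gate plate, 124 (x) x 160 (y) x 6 mm thick, with the H slot
- gate (a point): centre of the H slot, level with the gate plate's top, 136 mm straight above the chest's origin; axes as the chest's. Two legs run along own x, centred on own y = +30 mm (left leg) and -30 mm (right leg); one bar along own y at own x = 0 joins the legs' middles. Slots are 16 mm wide, inside corners rounded 6 mm
- lever_knob (a point): centre of the lever's black knob: upright cylinder, 20 mm across, 30 tall, brass band, on a 10 mm steel post in the H slot. Centre 165 mm above the chest's origin, 29 above the gate plate; its underside 14 above the plate. The lever stays upright, slides at about 1 to 3 N with some drag, has about 3 mm play to each side in the slots, and stays where it is left. Axes as the chest's
- gate_x (a joint): lever's place along the legs, along the chest's own x (m): 0 in the line of the bar, +0.026 at the back end of a leg, -0.026 at its front end (stops there). Starts anywhere in the left leg
- gate_y (a joint): lever's place across, along the chest's own y (m): +0.030 (to 0.033) in the left leg, -0.030 (to -0.033, where it stops) in the right leg
- lever_lift (a joint): how far the lever is pulled up (m): 0 at rest; a stiff spring holds it down, 1.5 N per mm
- red_disc: flat red disc, 16 mm across, set on the gate plate just past one end of the right leg (own y of chest = -30 mm, own x = +46 or -46 mm), which marks the locked slot; origin at its centre
- blue_disc: flat blue disc, same size, past the other end of the right leg; origin at its centre
- chest_door (a joint): angle of the chest's front door (rad): 0 shut, grows as it opens
- mug: bystander: white enamel mug, 80 mm across, 80 tall, handle at its own +y; loose on the glass; origin at the centre of its underside
- comb: bystander: tortoiseshell plastic comb lying flat, 34 x 150 x 5 mm, long along its own y; loose on the glass; origin at the centre of its underside
- mirror: bystander: small mirror in an orange plastic frame, standing on a foot, 120 wide (own y), 158 tall; loose on the glass; origin at the centre of its underside
- bell: bystander: chrome bell, 72 mm across, 62 tall; loose on the glass; origin at the centre of its underside
- cream_jar: bystander: blue cream jar with white cap, 60 mm across, 55 tall; loose on the glass; origin at the centre of its underside
- trinket_dish: bystander: terracotta-coloured dish, 90 mm across, 30 tall; loose on the glass; origin at the centre of its underside

How it is judged:
By the outcome, as a careful person would: the job done as asked, in the order asked, and still so for the second after the job is handed in, with the robot touching nothing.
It also fails if it takes over 58 s, if anything falls off the work surface, if the arm or the gripper's body presses on something with over 40 N, if the wrist force passes 120 N, or if a joint passes its speed limit or range.

ROBOT

A 6-joint arm with a two-finger parallel gripper is mounted at the origin on the work surface. World frame = base frame: x ahead of the robot, y to its left, z up, the work surface at z = 0. Lengths are in m, angles in rad, forces in N, time in s.
With the tool pointing down it reaches from about 0.275 to 0.85 m from the base axis. Payload 19 kg.
Tool frame: the origin (TCP) lies on the mounting face of the last link; the fingertips stand 173 mm ahead of it and the grasp point (between the pads) lies r.grip_depth ahead of it (r.grip_depth is the distance from the TCP to the grasp point, in m); z points along the fingers, y is the line along which they close (so a half turn about z gives the same grasp; the last joint's range is limited). The gripper opens to 85 mm and grips with 20 to 120 N. Pads are 22 mm wide; open, the fingers measure 114 mm over their backs; the gripper's body (76 mm by 85 mm) begins 54 mm behind the grasp point. The pads swing forward as they close: fully open they stand 13 mm farther back than shut.
Start: joints at [-1.437, 0.15, 1.437, -0, 1.554, -0.134], TCP at [0.152, -0.554, 0.405] pointing down, gripper open.
Joint ranges: [-2.8, 2.8], [-0.68, 2.1], [0.12, 2.68], [-1.39, 4.53], [0.16, 2.79], [-2.81, 2.81]. Speed limits (rad/s): [1.89, 1.89, 2.22, 3.01, 3.01, 3.01].

INTERFACE

Orientations are given as a unit quaternion [w, x, y, z].
In Python, from station import r, viewer, models gives the robot as it stands.
- The arm moves only by the tool step_arm, never from a script. Its arguments are lists of equal length, an entry for each row: "linear": the shift along the world's x, y, z in m, a list of three; "twist": the turn, a rotation vector about the world's x, y, z in degrees, a list of three; "gripper": the closure in counts, from 0 (fully open) to 255 (shut). In form: {"linear": [[dx, dy, dz], ...], "twist": [[ax, ay, az], ...], "gripper": [gripper, ...]}. A call has 1 to 5 rows; each row shifts and turns the commanded pose from where the row before left it; what a row does not reach is not made up. A row lasts 1/8 s, in which the tool goes at most 62.5 mm and 10.7 degrees, less where a joint would pass 70% of its speed; a pose out of reach is approached as far as the arm can. A call is refused whole if a number of a shift passes 0.0625 or a number of a turn 10.7, either way. A call with a gripper value outside its range is refused whole. The fingers move at their own pace and stop on an object; the grip force is fixed at half the most. Time passes only in rows, so rows that do not move let the fingers close. It gives the time, the measured TCP pose, the force, the opening and the grip force at its end, in the units of the state.
- r.get_obs(): the state, without advancing time (a new reading comes with each control period).
- viewer.camera(name): name is "scene" or "side" or "wrist"; returns a dict with "frame" (420x560x3 uint8, blue, green, red), "depth" (420x560 float32, m along the optical axis (not along the pixel's ray), 0 where there is no reading), "K" (3x3 intrinsics, pixels), "dist_coeffs" ([k1, k2, p1, p2, k3] as OpenCV has them; the pictures are not rectified), "cam_to_world" (4x4, takes a point from camera to world coordinates). Camera axes: x right, y up, looking along -z (the intrinsics and any distortion apply to the point x, -y, -z); pixel columns grow to the right and rows downward; lengths in m; the calibration is good to about 2 mm. A picture is of the moment at which its call begins.
- r.hand_in(): hands the job in; it is judged then, once.
Trained networks look in the newest picture that a camera, given by its name, has taken for a name from the list of things; names that differ only in an ending like _2 or _b are one class to them, and where a whole thing is asked for, a point or a joint stands for the part that bears it (a point fixed in the world has none). Each returns a list of dicts, best first, with "confidence" (0 to 1); they miss things now and then, are a little off and sometimes report something else, mostly with a low value. They report only what shows in the picture. A call takes as long as a camera call.
- models.outline_of(camera, name): "mask" (420x560 bool, what is visible of it) and "uv" ([column, row] in pixels, amid what is visible of it).
The state is a dict: "t": time; "joint_pos": joint angles; "joint_velocities": joint speeds; "effort": joint torques, N m; "tool_pos": TCP position; "tool_rot": TCP orientation; "contact_force": force on the tool from outside, world axes, zero at the start; "moment": the same for the moment, N m; "finger_gap": finger opening in m; "finger_force": force on a finger pad.
Only numpy, scipy, OpenCV 4.12 (cv2) and the standard library are available. Lean on these libraries where they do the work, as an engineer would, in place of code of your own. Each camera call takes 0.05 s, during which the arm holds its last target. There are 200 camera calls.

## Working session

There is one attempt and no reset: what is moved stays moved. The work goes in short steps, Python scripts to look and compute and a tool call to move; the robot and the scene stay as the last step left them, time stands still between calls to the robot, and variables do not carry over. Pictures are saved under pics/ and viewed, at most 10 in all, crops included, and the job is handed in when it is done.

Besides the shell and the picture viewer there is one more tool, called after "Call:" as a command line: name --argument value ..., lists and objects as JSON in quotes. step_arm: Moves the arm, as the interface text tells. Its arguments: {"type":"object","properties":{"linear":{"type":"array","items":{"type":"array","items":{"type":"number"}}},"twist":{"type":"array","items":{"type":"array","items":{"type":"number"}}},"gripper":{"type":"array","items":{"type":"number"}}},"required":["linear","twist","gripper"]}

```bash
mkdir -p pics; ls
cat > h.py <<'E'
import numpy as np,cv2
from station import r,viewer,models
def pts(c,mask):
    v,u=np.nonzero(mask&(c["depth"]>0)); d=c["depth"][v,u]
    n=cv2.undistortPoints(np.stack([u,v],1).astype(float).reshape(-1,1,2),c["K"],np.array(c["dist_coeffs"])).reshape(-1,2)
    P=np.stack([n[:,0]*d,-n[:,1]*d,-d,np.ones_like(d)],1)
    return (P@np.array(c["cam_to_world"]).T)[:,:3]
E
python3 - <<'E'
from h import *
print(r.get_obs(),r.grip_depth)
ims=[]
for n in ["scene","side"]:
    c=viewer.camera(n); cv2.imwrite(f"pics/{n}1.png",c["frame"])
    print(n,np.round(c["cam_to_world"],2).tolist())
    for t in ["chest","lever_knob","red_disc","blue_disc","mirror","mug","bell","cream_jar","trinket_dish","comb"]:
        for o in models.outline_of(n,t)[:2]:
            p=pts(c,o["mask"])
            if len(p): print(t,round(o["confidence"],2),np.round(o["uv"]),len(p),np.round(np.median(p,0),3),np.round(np.percentile(p,2,axis=0),3),np.round(np.percentile(p,98,axis=0),3))
E
```

```text
pics
{'t': 0.0, 'joint_pos': array([-1.43699565e+00,  1.50967076e-01,  1.43802740e+00, -6.50711321e-06,
        1.55378515e+00, -1.33991593e-01]), 'joint_velocities': array([-8.52392825e-04,  7.44806260e-04, -1.34114330e-04, -8.64833837e-04,
       -5.12051386e-04, -6.73112003e-05]), 'effort': array([-9.96459858e-04, -7.13061333e+01, -5.70868850e+01, -5.32635841e-05,
        9.04706132e-03, -7.10884160e-05]), 'tool_pos': array([ 0.15212609, -0.55447047,  0.40408792]), 'tool_rot': array([-5.93487129e-04,  9.91049115e-01,  1.33496442e-01, -3.19640007e-06]), 'contact_force': array([-0.49631683, -0.01004472,  0.40945988]), 'moment': array([-0.00380353, -0.00977379,  0.01390523]), 'finger_force': 0.0, 'finger_gap': 0.08574628777567561} 0.1547
scene [[-0.45, -0.77, 0.45, 1.04], [0.89, -0.39, 0.23, 0.23], [0.0, 0.5, 0.86, 1.07], [0.0, 0.0, 0.0, 1.0]]
chest 0.77 [287. 249.] 14032 [0.666 0.055 0.197] [ 0.541 -0.069  0.069] [0.736 0.173 0.206]
chest 0.47 [275. 172.] 757 [ 0.456 -0.083  0.071] [ 0.438 -0.154  0.064] [ 0.473 -0.014  0.075]
lever_knob 0.63 [306. 236.] 157 [0.65  0.081 0.244] [0.6
[... 1489 characters left out ...]
.204] [0.678 0.02  0.202] [0.692 0.035 0.205]
mirror 0.67 [126. 351.] 6728 [0.699 0.307 0.151] [0.673 0.245 0.071] [0.708 0.358 0.224]
mug 0.56 [241. 388.] 3573 [0.533 0.271 0.112] [0.484 0.241 0.069] [0.56  0.328 0.146]
bell 0.56 [369. 188.] 602 [ 0.476 -0.285  0.091] [ 0.445 -0.36   0.067] [ 0.508 -0.268  0.125]
cream_jar 0.94 [283. 168.] 519 [ 0.691 -0.267  0.107] [ 0.668 -0.305  0.073] [ 0.721 -0.256  0.123]
trinket_dish 0.89 [326. 168.] 579 [ 0.595 -0.354  0.085] [ 0.554 -0.381  0.066] [ 0.634 -0.296  0.097]
comb 0.77 [351. 258.] 844 [ 0.453 -0.074  0.069] [ 0.436 -0.153  0.066] [ 0.47  -0.009  0.072]
comb 0.47 [125. 351.] 6553 [0.699 0.307 0.151] [0.673 0.246 0.072] [0.707 0.358 0.224]
```

Run:
```python
import cv2
a=cv2.imread("pics/scene1.png")[190:320,190:390];b=cv2.imread("pics/side1.png")[180:340,130:340]
cv2.imwrite("pics/crop1.png",cv2.hconcat([cv2.resize(a,(400,300),interpolation=2),cv2.resize(b,(400,300),interpolation=2)]))
```

```text
(no output)
```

View pics/crop1.png

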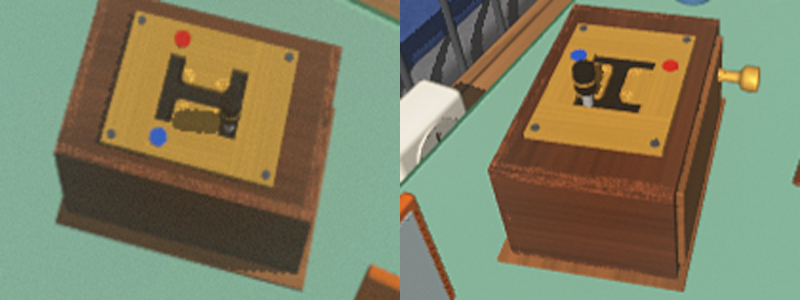

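View pics/scene1.png

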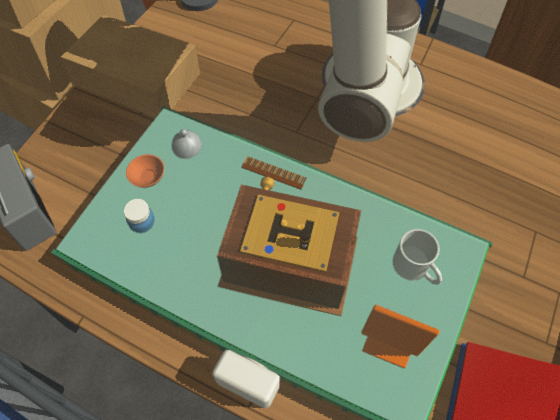

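Run:
```python
from h import *
for n in ["scene","side"]:
    c=viewer.camera(n); hsv=cv2.cvtColor(c["frame"],cv2.COLOR_BGR2HSV)
    H,S,V=[hsv[...,i].astype(int) for i in range(3)]
    full=np.ones(H.shape,bool)
    D=c["depth"]; W=np.full(H.shape+(3,),np.nan); W[D>0]=pts(c,full)
    top=(abs(W[...,2]-.204)<.008)&(abs(W[...,0]-.64)<.14)&(abs(W[...,1]-.05)<.17)
    br=top&(H>15)&(H<32)&(S>110)&(V>100)
    P=W[br]; rect=cv2.minAreaRect(P[:,:2].astype(np.float32)*1000); print(n,"plate",rect,np.median(P[:,2]))
    C=[]
    for nm,m in [("red",top&((H<8)|(H>172))&(S>170)&(V>120)),("blue",top&(H>100)&(H<130)&(S>120)&(V>90))]:
        p=W[m]; C.append((p[:,:2].max(0)+p[:,:2].min(0))/2); print(nm,len(p),C[-1],p.mean(0))
    d=C[1]-C[0]; print("yaw disc",np.degrees(np.arctan2(d[1],d[0])),np.hypot(*d))
    k=(W[...,2]>.226)&(abs(W[...,0]-.64)<.07)&(abs(W[...,1]-.05)<.1)
    p=W[k]; print("knob",len(p),p.min(0),p.max(0),np.median(p,0)); t=p[p[:,2]>p[:,2].max()-.006]; print("top",len(t),t.min(0),t.max(0),t.mean(0))
```

```text
scene plate ((631.8606567382812, 50.797828674316406), (142.74008178710938, 185.94888305664062), 6.9775824546813965) 0.20259891594543222
red 43 [0.59548065 0.0072761 ] [0.59559542 0.00684039 0.2042197 ]
blue 47 [0.68557792 0.02698197] [0.68532093 0.02713142 0.2041427 ]
yaw disc 12.337321029146285 0.09222711040797182
knob 135 [0.63590678 0.06963823 0.22673291] [0.65569563 0.08952734 0.25099975] [0.64928263 0.08083518 0.24483303]
top 65 [0.63618271 0.07087313 0.2450088 ] [0.6550873  0.08846345 0.25099975] [0.64589552 0.08015539 0.24669094]
side plate ((633.2258911132812, 46.36937713623047), (124.23783874511719, 163.07273864746094), 12.59007453918457) 0.20191585737110196
red 39 [0.59450922 0.00678139] [0.59406269 0.00759701 0.20341476]
blue 31 [0.68320949 0.02797714] [0.68369141 0.02810144 0.20375498]
yaw disc 13.439336405807566 0.09119757237941688
knob 165 [0.63492052 0.07104889 0.22631205] [0.65369619 0.09005661 0.24685761] [0.6418206  0.08413884 0.24220158]
top 90 [0.6352254  0.07104889 0.24112074] [0.65369619 0.08965428 0.24685761] [0.64358598 0.08140564 0.24477848]
```

Call:
step_arm --linear '[[0, 0, 0.045], [0.033, 0.04, 0], [0.033, 0.04, 0], [0.033, 0.04, 0], [0.033, 0.04, 0]]' --twist '[[0, 0, -2.7], [0, 0, 0], [0, 0, 0], [0, 0, 0], [0, 0, 0]]' --gripper '[255, 255, 255, 255, 255]'

```text
t: 1.82
tool_pos: [0.2849, -0.3931, 0.4498]
tool_rot: [0.0, 0.994, 0.11, 0.0]
contact_force: [1.0, -1.5, -0.1]
finger_gap: 0.0001
finger_force: 0.0
```

Call:
step_arm --linear '[[0.033, 0.04, 0], [0.033, 0.04, 0], [0.033, 0.04, 0], [0.033, 0.04, 0], [0.033, 0.04, 0]]' --twist '[[0, 0, 0], [0, 0, 0], [0, 0, 0], [0, 0, 0], [0, 0, 0]]' --gripper '[255, 255, 255, 255, 255]'

```text
t: 2.45
tool_pos: [0.4499, -0.1929, 0.4499]
tool_rot: [0.0, 0.994, 0.11, 0.0]
contact_force: [0.2, -1.4, -0.3]
finger_gap: -0.0
finger_force: 0.0
```

Call:
step_arm --linear '[[0.033, 0.04, 0], [0.033, 0.04, 0], [0.033, 0.04, 0], [0.033, 0.04, 0], [0.033, 0.04, 0]]' --twist '[[0, 0, 0], [0, 0, 0], [0, 0, 0], [0, 0, 0], [0, 0, 0]]' --gripper '[255, 255, 255, 255, 255]'

```text
t: 3.08
tool_pos: [0.615, 0.0071, 0.4497]
tool_rot: [0.0, 0.994, 0.11, 0.0]
contact_force: [0.6, -1.3, -0.3]
finger_gap: 0.0
finger_force: 0.0
```

Call:
step_arm --linear '[[0.033, 0.04, 0], [0.032, 0.041, 0], [0, 0, 0], [0, 0, -0.03], [0, 0, -0.024]]' --twist '[[0, 0, 0], [0, 0, 0], [0, 0, 0], [0, 0, 0], [0, 0, 0]]' --gripper '[255, 255, 255, 255, 255]'

```text
t: 3.7
tool_pos: [0.6788, 0.0861, 0.3947]
tool_rot: [0.0, 0.994, 0.11, -0.0]
contact_force: [0.7, 0.6, -0.1]
finger_gap: -0.0002
finger_force: 0.0
```

Run:
```python
from h import *
ims=[]
for n in ["scene","side","wrist"]:
    c=viewer.camera(n); f=c["frame"]
    ims.append(f[170:300,200:390] if n=="scene" else f[150:310,140:340] if n=="side" else f)
cv2.imwrite("pics/c2.png",cv2.hconcat([cv2.resize(i,(266,260),interpolation=2) for i in ims]))
```

```text
(no output)
```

View pics/c2.png

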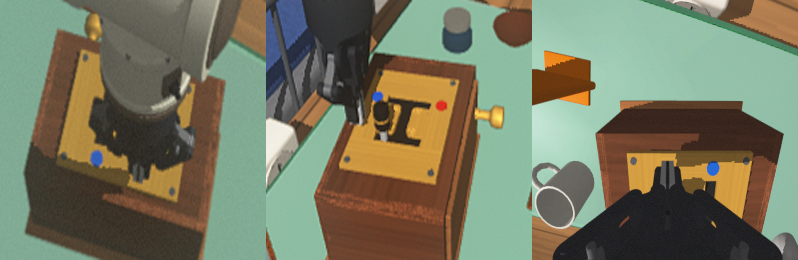

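Call:
step_arm --linear '[[-0.007, -0.0016, 0], [-0.006, -0.0013, 0], [-0.006, -0.0013, 0], [-0.006, -0.0013, 0], [0, 0, 0]]' --twist '[[0, 0, 0], [0, 0, 0], [0, 0, 0], [0, 0, 0], [0, 0, 0]]' --gripper '[255, 255, 255, 255, 255]'

```text
t: 4.47
tool_pos: [0.6537, 0.0809, 0.396]
tool_rot: [-0.0, 0.994, 0.11, 0.0]
contact_force: [-0.2, -0.2, 0.2]
finger_gap: 0.0
finger_force: 0.0
```

```bash
cat >> h.py <<'E'
G=np.array([.6332,.0466]);a=np.radians(12.6);R=np.array([[np.cos(a),-np.sin(a)],[np.sin(a),np.cos(a)]])
def knob(n="side",save=None):
    c=viewer.camera(n); hit=models.outline_of(n,"lever_knob")
    for o in hit[:2]:
        p=pts(c,o["mask"]); p=p[(p[:,2]>.222)&(p[:,2]<.250)]
        if len(p)<8: continue
        q=(p[:,:2]-G)@R; t=q[p[:,2]>.241]
        print(n,round(o["confidence"],2),len(p),"mid",(q.min(0)+q.max(0))/2,"rng",q.min(0),q.max(0),"topmid",len(t) and (t.min(0)+t.max(0))/2, "uv",o["uv"])
    s=r.get_obs(); print("tcp'",(s["tool_pos"][:2]-G)@R,s["tool_pos"][2],s["contact_force"],s["t"])
    if save: cv2.imwrite(save,cv2.resize(c["frame"][150:310,140:340],(600,480),interpolation=2))
E
python3 -c "
from h import *
knob(save='pics/c3.png');knob('scene')"
```

```text
side 0.54 182 mid [0.00732207 0.03079602] rng [-0.00240112  0.021381  ] [0.01704525 0.04021103] topmid [0.00767239 0.03061424] uv [230.7, 219.5]
tcp' [0.02788883 0.02903612] 0.39573804488745734 [-0.25381387 -1.01243978 -0.49922757] 4.575
tcp' [0.02803725 0.02904192] 0.3955416554862699 [-0.32336935  0.17088575  0.82728233] 4.675
```

View pics/c3.png

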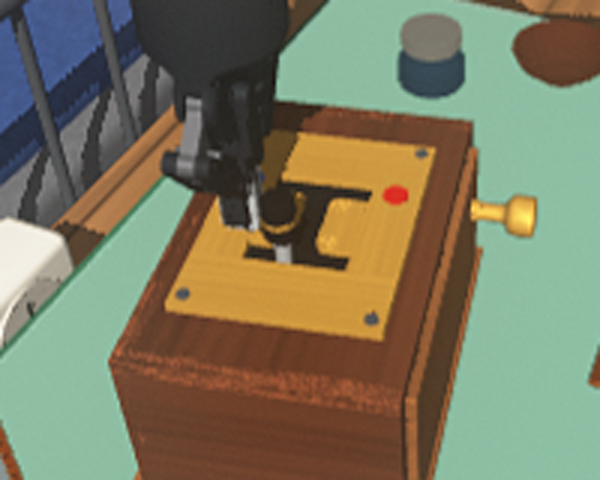

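Call:
step_arm --linear '[[-0.0034, -0.0008, 0], [-0.0034, -0.0008, 0], [0, 0, 0], [0.015, 0.0034, 0], [0, 0, 0]]' --twist '[[0, 0, 0], [0, 0, 0], [0, 0, 0], [0, 0, 0], [0, 0, 0]]' --gripper '[255, 255, 255, 255, 255]'

```text
t: 5.3
tool_pos: [0.6627, 0.0829, 0.3953]
tool_rot: [-0.0, 0.994, 0.11, -0.0]
contact_force: [-0.3, 0.2, -0.3]
finger_gap: 0.0
finger_force: 0.0
```

```bash
python3 -c "
from h import *
knob()"
```

```text
side 0.65 183 mid [0.00137075 0.03154684] rng [-0.00854155  0.02196528] [0.01128306 0.0411284 ] topmid [0.00146244 0.03154684] uv [231.9, 222.7]
tcp' [0.03611595 0.02898637] 0.39544377238088685 [-0.30906021 -0.67409039 -0.04221003] 5.4
```

Call:
step_arm --linear '[[0, 0, 0.045], [-0.022, 0.017, 0], [-0.0225, 0.017, 0], [0, 0, 0], [0, 0, -0.045]]' --twist '[[0, 0, 0], [0, 0, 0], [0, 0, 0], [0, 0, 0], [0, 0, 0]]' --gripper '[255, 255, 255, 255, 255]'

```text
t: 6.02
tool_pos: [0.6179, 0.1167, 0.3984]
tool_rot: [0.0, 0.994, 0.11, 0.003]
contact_force: [1.3, 0.6, -0.9]
finger_gap: 0.0
finger_force: 0.0
```

```bash
python3 -c "
from h import *
knob(save='pics/c4.png');knob('scene')"
```

```text
side 0.66 87 mid [-0.00351166  0.03157181] rng [-0.00850751  0.02313656] [0.00148419 0.04000705] topmid [-0.00473374  0.03045096] uv [235.9, 223.2]
tcp' [-0.00015098  0.071547  ] 0.39146820882380357 [-0.3622969   0.12916212 -1.31539685] 6.125
scene 0.42 126 mid [0.00420555 0.02996364] rng [-0.00437255  0.02035506] [0.01278366 0.03957222] topmid [0.00382965 0.02959519] uv [309.3, 229.3]
tcp' [0.00040141 0.07148052] 0.39606486597674895 [0.24273952 0.66711538 2.04163068] 6.225
```

View pics/c4.png

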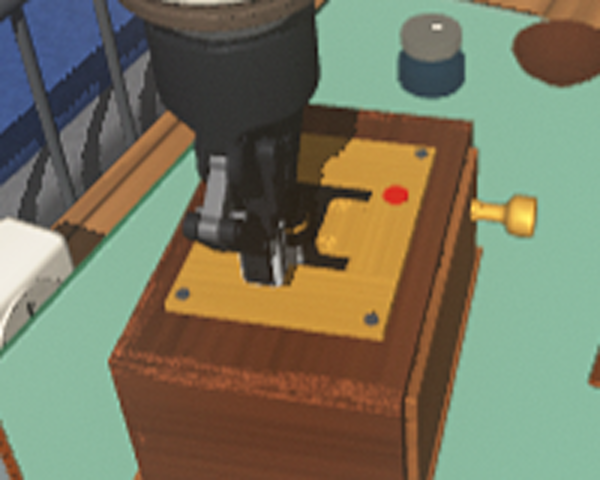

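Call:
step_arm --linear '[[0.002, -0.009, 0], [0.002, -0.009, 0], [0.002, -0.009, 0], [0.0016, -0.007, 0], [0, 0, 0]]' --twist '[[0, 0, 0], [0, 0, 0], [0, 0, 0], [0, 0, 0], [0, 0, 0]]' --gripper '[255, 255, 255, 255, 255]'

```text
t: 6.85
tool_pos: [0.6256, 0.0821, 0.3956]
tool_rot: [0.0, 0.994, 0.11, -0.0]
contact_force: [-0.9, 0.6, -1.0]
finger_gap: 0.0
finger_force: 0.0
```

```bash
python3 -c "
from h import *
knob();knob('scene')"
```

```text
tcp' [0.00030255 0.036949  ] 0.395601117209746 [ 1.33827109 -0.03016614  0.4981184 ] 6.95
scene 0.7 109 mid [0.00631092 0.01147128] rng [0.00025081 0.00208807] [0.01237102 0.02085449] topmid [0.00631092 0.01110826] uv [297.8, 227.4]
tcp' [0.00029804 0.03717278] 0.3956074259638873 [ 0.31958966  0.03763064 -0.26727277] 7.05
```

Call:
step_arm --linear '[[0.0022, -0.01, 0], [0.0022, -0.01, 0], [0.0022, -0.01, 0], [0.0026, -0.0115, 0], [0, 0, 0]]' --twist '[[0, 0, 0], [0, 0, 0], [0, 0, 0], [0, 0, 0], [0, 0, 0]]' --gripper '[255, 255, 255, 255, 255]'

```text
t: 7.68
tool_pos: [0.6348, 0.0402, 0.3956]
tool_rot: [0.0, 0.994, 0.109, -0.0]
contact_force: [-0.5, 1.1, 0.0]
finger_gap: -0.0004
finger_force: 0.0
```

```bash
python3 -c "
from h import *
knob();knob('scene')"
```

```text
tcp' [ 0.000211   -0.00572171] 0.3956381959346792 [-1.36292536  0.67900812 -0.3247543 ] 7.775
tcp' [ 0.00022106 -0.00531279] 0.3956819740923593 [0.53916961 0.90659907 0.98583894] 7.875
```

Back off in +y', raise, move behind the knob (x' 0.055, y' -0.030), stopping high to measure first.

Call:
step_arm --linear '[[-0.0026, 0.012, 0], [0, 0, 0.045], [0.0215, 0.0045, 0], [0.0215, 0.0045, 0], [0.011, -0.036, 0]]' --twist '[[0, 0, 0], [0, 0, 0], [0, 0, 0], [0, 0, 0], [0, 0, 0]]' --gripper '[255, 255, 255, 255, 255]'

```text
t: 8.5
tool_pos: [0.6866, 0.029, 0.4404]
tool_rot: [-0.0, 0.994, 0.112, -0.0]
contact_force: [0.1, -0.6, -0.5]
finger_gap: -0.0004
finger_force: 0.0
```

```bash
python3 -c "
from h import *
knob(save='pics/c5.png');knob('scene')"
```

```text
side 0.54 167 mid [ 0.00099372 -0.03241255] rng [-0.00889784 -0.04248777] [ 0.01088528 -0.02233733] topmid [ 0.00135534 -0.03243863] uv [245.4, 198.6]
tcp' [ 0.04753527 -0.03285264] 0.43993808395764233 [-0.20556971  0.58290107 -0.92587815] 8.6
tcp' [ 0.04719276 -0.03089151] 0.4404595542055588 [-0.55864489  0.75162577  0.20577271] 8.7
```

View pics/c5.png

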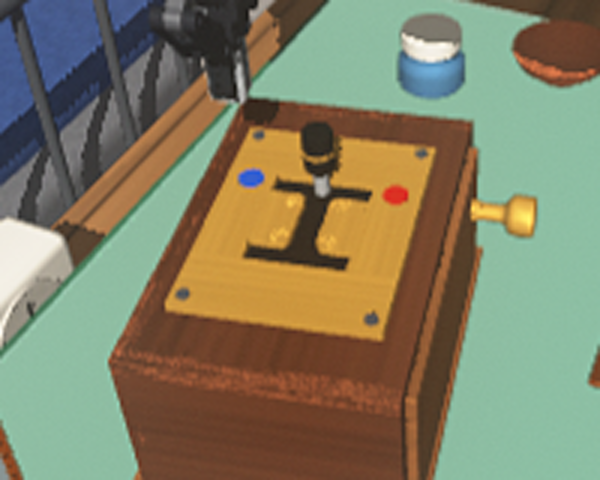

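Call:
step_arm --linear '[[0, 0, -0.025], [0, 0, -0.02], [0, 0, 0], [-0.012, -0.0027, 0], [-0.009, -0.002, 0]]' --twist '[[0, 0, 0], [0, 0, 0], [0, 0, 0], [0, 0, 0], [0, 0, 0]]' --gripper '[255, 255, 255, 255, 255]'

```text
t: 9.32
tool_pos: [0.6641, 0.0217, 0.3969]
tool_rot: [0.0, 0.994, 0.11, 0.001]
contact_force: [-0.1, -0.4, 0.1]
finger_gap: 0.0002
finger_force: 0.0
```

Call:
step_arm --linear '[[-0.007, -0.0016, 0], [-0.007, -0.0016, 0], [-0.006, -0.0013, 0], [-0.004, -0.0009, 0], [0, 0, 0]]' --twist '[[0, 0, 0], [0, 0, 0], [0, 0, 0], [0, 0, 0], [0, 0, 0]]' --gripper '[255, 255, 255, 255, 255]'

```text
t: 9.95
tool_pos: [0.6408, 0.0161, 0.3957]
tool_rot: [-0.0, 0.994, 0.11, -0.0]
contact_force: [-0.4, 0.9, -0.4]
finger_gap: 0.0003
finger_force: 0.0
```

```bash
python3 -c "
from h import *
knob()"
```

```text
side 0.64 155 mid [-0.01927229 -0.03192587] rng [-0.02835241 -0.0415801 ] [-0.01019217 -0.02227163] topmid [-0.01906126 -0.03227058] uv [253.3, 201.3]
tcp' [ 0.00104764 -0.03143252] 0.39552630412366935 [-0.69088818  0.3297005   0.33958618] 10.05
```

Call:
step_arm --linear '[[-0.002, -0.0004, 0], [-0.002, -0.0005, 0], [-0.0015, -0.0003, 0], [-0.001, -0.0002, 0], [0, 0, 0]]' --twist '[[0, 0, 0], [0, 0, 0], [0, 0, 0], [0, 0, 0], [0, 0, 0]]' --gripper '[255, 255, 255, 255, 255]'

```text
t: 10.68
tool_pos: [0.6344, 0.0148, 0.3957]
tool_rot: [-0.0, 0.994, 0.11, -0.0]
contact_force: [0.0, -0.3, -0.1]
finger_gap: 0.0005
finger_force: 0.0
```

Call:
step_arm --linear '[[-0.0005, -0.0001, 0], [0, 0, 0]]' --twist '[[0, 0, 0], [0, 0, 0]]' --gripper '[255, 255]'

```text
t: 10.92
tool_pos: [0.634, 0.0147, 0.3957]
tool_rot: [-0.0, 0.994, 0.11, 0.0]
contact_force: [0.3, -0.5, 0.9]
finger_gap: -0.0001
finger_force: 0.4
```

Call:
step_arm --linear '[[-0.0005, -0.0001, 0], [-0.0005, -0.0001, 0], [0, 0, 0]]' --twist '[[0, 0, 0], [0, 0, 0], [0, 0, 0]]' --gripper '[255, 255, 255]'

```text
t: 11.3
tool_pos: [0.633, 0.0145, 0.3957]
tool_rot: [-0.0, 0.994, 0.11, 0.0]
contact_force: [1.6, -0.4, -0.5]
finger_gap: -0.0001
finger_force: 0.6
```

```bash
python3 -c "
from h import *
knob(save='pics/c6.png')"
```

```text
side 0.61 111 mid [-0.02706873 -0.03013814] rng [-0.03440003 -0.03777082] [-0.01973744 -0.02250545] topmid [-0.02704796 -0.03051488] uv [257.6, 199.5]
tcp' [-0.00717847 -0.03130081] 0.39567659455694276 [ 1.43224582 -0.37669523 -0.2496907 ] 11.4
```

Call:
step_arm --linear '[[-0.0005, -0.0001, 0], [0, 0, 0]]' --twist '[[0, 0, 0], [0, 0, 0]]' --gripper '[255, 255]'

```text
t: 11.65
tool_pos: [0.6326, 0.0144, 0.3957]
tool_rot: [-0.0, 0.994, 0.11, 0.0]
contact_force: [4.5, 0.9, 0.2]
finger_gap: 0.0003
finger_force: 2.2
```

Call:
step_arm --linear '[[-0.0005, -0.0001, 0], [0, 0, 0]]' --twist '[[0, 0, 0], [0, 0, 0]]' --gripper '[255, 255]'

```text
t: 11.9
tool_pos: [0.6322, 0.0144, 0.3958]
tool_rot: [-0.0, 0.994, 0.11, 0.001]
contact_force: [7.8, 1.1, 0.0]
finger_gap: -0.0001
finger_force: 3.7
```

Force is building: the lever is on its stop. Back off along +x', raise and clear.

Call:
step_arm --linear '[[0.003, 0.0007, 0], [0.025, 0.0055, 0], [0, 0, 0.05], [0, 0, 0.05], [0.02, -0.03, 0.03]]' --twist '[[0, 0, 0], [0, 0, 0], [0, 0, 0], [0, 0, 0], [0, 0, 0]]' --gripper '[255, 255, 255, 255, 255]'

```text
t: 12.52
tool_pos: [0.6791, -0.0082, 0.5294]
tool_rot: [0.0, 0.994, 0.111, 0.002]
contact_force: [1.8, 0.1, 0.2]
finger_gap: -0.0002
finger_force: 0.0
```

Call:
step_arm --linear '[[0, -0.04, 0.02], [0, -0.04, 0], [0, -0.04, 0], [0, 0, 0], [0, 0, 0]]' --twist '[[0, 0, 0], [0, 0, 0], [0, 0, 0], [0, 0, 0], [0, 0, 0]]' --gripper '[255, 255, 255, 255, 255]'

```text
t: 13.15
tool_pos: [0.6801, -0.1293, 0.5455]
tool_rot: [-0.0, 0.994, 0.11, -0.0]
contact_force: [-0.1, 1.0, -0.6]
finger_gap: -0.0001
finger_force: 0.0
```

```bash
python3 -c "
from h import *
knob(save='pics/c7.png');knob('scene')"
```

```text
side 0.74 162 mid [-0.02620211 -0.03164506] rng [-0.03564144 -0.04095837] [-0.01676279 -0.02233175] topmid [-0.0260923  -0.03188293] uv [258.3, 199.5]
tcp' [ 0.00750538 -0.18115902] 0.5457898760525677 [ 0.37908805  0.34112305 -0.38777039] 13.25
scene 0.69 142 mid [-0.02538307 -0.03262126] rng [-0.03574268 -0.04211884] [-0.01502347 -0.02312368] topmid [-0.02549759 -0.03270283] uv [277.6, 208.3]
tcp' [ 0.00750791 -0.18109912] 0.5458366670599677 [ 0.39250788 -0.43061552 -0.99541721] 13.35
```

View pics/c7.png

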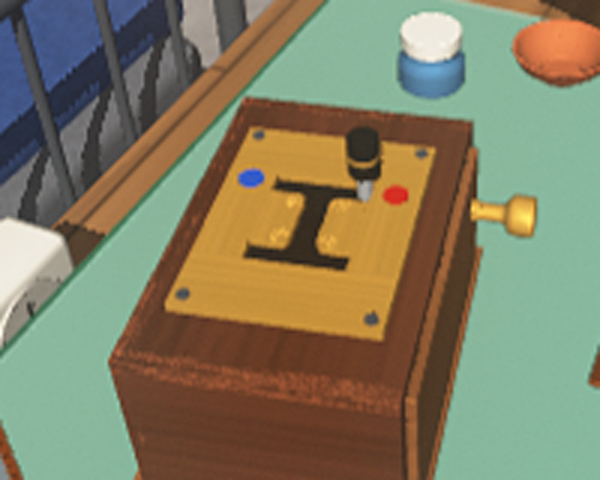

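The lever is at the end of the right leg beside the red disc (about pixel 365,190), the door is shut and the hand is clear.

```bash
python3 -c "
from h import *
print(r.hand_in())"
```

```text
the job is handed in; nothing more can be done
None
```

The chest is locked: the lever sits against its stop in the red-marked end of the right leg (measured at x ≈ -26 mm, y ≈ -32 mm), the door is shut, the hand is clear, and the job was handed in at about 13 s without a reported verdict.

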